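# Hold the probe tweezers at the marked gap round the reference pin

### The job

Set up the sensor tweezers for a reading: take the tall reference pin from the rack, stand it fully home in the bore between the open tweezer tips and let it go. Then squeeze the tweezers by their two finger rests until the tips stand at the two marked lines, 20 mm apart, without pressing on the pin, and finish while still holding that gap steady - do not let go. Leave the short pin in the rack and the other things on the bench where they are.

Things in the scene. Friction and masses are not known exactly. Their poses are not given: they have to be found in the camera images.
- stand: Calibration stand fixed to the worktop: dark steel plate 205 x 86 x 12 mm, a bored aluminium boss at one end, a heel post (55 mm high) at the other, sprung steel tweezers held level between them. Origin on the worktop below the bore; +x runs to the heel post (130 mm), +y to the left arm. Boss 50 (x) x 74 (y) mm, top 36 mm high; two dark lines on it along x at y = +10 and -10 mm mark the gap.
- bore (a point): Centre of the mouth of the round bore in the boss top, 36 mm above the worktop, midway between the tweezer tips; axes as the stand's. Bore 14 mm wide, 22 mm deep, blind, chamfered mouth.
- tweezer_left (a joint): Left tweezer arm (+y side), a sprung lever on a vertical pivot at stand x = 130, y = +8 mm; both arms run level 40 to 48 mm above the worktop. 0 = open, grows (rad) as squeezed inwards, stop at 0.16; 0.092 on both arms is the marked gap. The spring opens it again: about 2 N at the finger rest when open, 6 N at the marked gap. The arms move independently.
- tweezer_right (a joint): Right tweezer arm (at -y), pivot at y = -8 mm, mirror image of the left one with the same joint values.
- tip_left (a point): Inner face of the left arm's tip, beside the bore, 44 mm above the worktop. Open, it is 22 mm from the bore's axis (44 mm from the other tip). The tip is 14 mm long, 4 mm thick, 8 mm high.
- tip_right (a point): Inner face of the right arm's tip, likewise.
- rest_left (a point): Outermost point of the left finger rest, 62 mm above the worktop: a grey upright rod 12 mm across on the arm, 40 to 74 mm above the worktop, at stand x = 55 mm. Squeeze the two rests from above. Over both they measure 56 mm when open, about 42 mm at the marked 20 mm tip gap; each mm less here takes 1.73 mm off the tip gap.
- rest_right (a point): Outermost point of the right arm's finger rest, likewise.
- pin_rack: Black rack block fixed to the worktop, 50 (x) x 130 (y) x 34 mm, origin under its centre. Two blind holes 14 mm wide, 22 mm deep, at y = +38 and -38 mm; each holds one pin, and which pin is where varies.
- tall_pin: Tall steel reference pin, 84 mm long, about 70 g, loose and upright in a rack hole: shank 12 mm diameter, chamfered foot, its top 24 mm a head of 16 mm diameter to grip. Origin at the centre of its foot, z up along it. In the rack its foot is 12 mm and its top 96 mm above the worktop; fully home in the stand's bore, 14 mm and 98 mm.
- short_pin: The short pin in the other rack hole, same diameters but 60 mm long, head likewise the top 24 mm; origin at its foot. Stays in the rack.
- sensor_module_1: Bystander: small dark sensor module, 24 x 66 x 18 mm, loose on the worktop; origin at the centre of its underside.
- sensor_module_3: Bystander: small grey sensor module, 24 x 66 x 18 mm, loose on the worktop; origin at the centre of its underside.
- sensor_module_5: Bystander: small dark sensor module, 24 x 66 x 18 mm, loose on the worktop; origin at the centre of its underside.
- tape_measure: Bystander: tape measure, 36 x 72 x 62 mm, loose on the worktop; origin at the centre of its underside.
- small_carton_4: Bystander: small white carton, 61 x 85 x 45 mm, loose on the worktop; origin at the centre of its underside.
- glue_stick: Bystander: glue stick standing upright, 24 x 24 x 88 mm, loose on the worktop; origin at the centre of its underside.
- stapler: Bystander: stapler, 32 x 135 x 46 mm, loose on the worktop; origin at the centre of its underside.

How it is judged:
By the outcome, as a careful person would: the job done as asked, in the order asked, and still so for the second after the job is handed in, while the arm keeps its last pose, push and grip.
It also fails if it takes over 48 s, if anything falls off the work surface, if the arm or the gripper's body presses on something with over 40 N, if the wrist force passes 120 N, or if a joint passes its speed limit or range.

### The arm

A 6-joint arm with a two-finger parallel gripper is mounted at the origin on a cart in front of the work surface, level with it; the furniture and walls round the work are solid. World frame = base frame: x ahead of the robot, y to its left, z up, the work surface at z = 0. Lengths are in m, angles in rad, forces in N, time in s.
With the tool pointing down it reaches from about 0.275 to 0.85 m from the base axis. Payload 5.2 kg.
Tool frame: the origin (TCP) lies between the finger pads; the fingertips stand 8 mm ahead of it and the grasp point (between the pads) lies 11 mm behind it (ctrl.tip_extent is the distance from the TCP to the fingertips, in m); z points along the fingers, y is the line along which they close (so a half turn about z gives the same grasp; the last joint's range is limited). The gripper opens to 85 mm and grips with 20 to 120 N. Pads are 22 mm wide; open, the fingers measure 114 mm over their backs; the gripper's body (76 mm by 85 mm) begins 54 mm behind the grasp point. The pads swing forward as they close: fully open they stand 13 mm farther back than shut.
Start: joints at [-1.548, 0.259, 1.535, -0, 1.348, -0.203], TCP at [0.123, -0.536, 0.239] pointing down, gripper open.
Joint ranges: [-3.14, 3.14], [-0.91, 2.08], [0.19, 2.58], [-1.22, 4.36], [0.22, 2.71], [-3.12, 3.12]. Speed limits (rad/s): [2.57, 2.57, 3.14, 3.14, 3.14, 3.14].

### API

Orientations are given as a 3x3 rotation matrix whose columns are the frame's x, y, z axes.
In Python, from cell import ctrl, cams, finish_job, finder gives the robot as it stands.
- The arm moves only by the shell command python3 -m creep 'ROWS' [FORCE]. ROWS is text: rows parted by semicolons, each of 7 numbers parted by spaces: the shift along the tool's x, y, z in mm, then the turn, a rotation vector about the tool's x, y, z in degrees, then the finger opening in mm, from 0 to 85.4. In form: dx dy dz wx wy wz grip; .... A call has 1 to 8 rows; each row shifts and turns the commanded pose from where the row before left it, along the tool's axes as they then stand; what a row does not reach is not made up. A row lasts 1/8 s, in which the tool goes at most 62.5 mm and 10.7 degrees, less where a joint would pass 70% of its speed; a pose out of reach is approached as far as the arm can. A call with a gripper value outside its range is refused whole. The fingers move at their own pace and stop on an object; FORCE is the grip in N (left out, the last holds). Time passes only in rows, so rows that do not move let the fingers close. It gives the time, the measured TCP pose, the force, the opening and the grip force at its end, in the units of the state.
- ctrl.read_state(): the state, without advancing time (a new reading comes with each control period).
- cams.grab_frame(name): name is "side" or "top"; returns the picture (384x512x3 uint8, red, green, blue); there is no depth.
- cams.camera_model(name): a dict with "intrinsics" (3x3 intrinsics, pixels), "extrinsics" (4x4, takes a point from camera to world coordinates). Camera axes: x right, y down, z forward; pixel columns grow to the right and rows downward; lengths in m; the calibration is good to about 2 mm. A picture is of the moment at which its call begins. camera_model takes no time and is no camera call.
- finish_job(): hands the job in; it is judged then, once.
Trained networks look in the newest picture that a camera, given by its name, has taken for a name from the list of things; names that differ only in an ending like _2 or _b are one class to them, and where a whole thing is asked for, a point or a joint stands for the part that bears it (a point fixed in the world has none). Each returns a list of dicts, best first, with "confidence" (0 to 1); they miss things now and then, are a little off and sometimes report something else, mostly with a low value. They report only what shows in the picture. A call takes as long as a camera call.
- finder.regions_of(query, camera): "region" (384x512 bool, what is visible of it) and "xy" ([column, row] as shares, 0 to 1, of the picture: columns of its width, rows of its height, amid what is visible of it).
- finder.place_of(query, camera): "xy" ([column, row] as shares, 0 to 1, of the picture: columns of its width, rows of its height: a listed point, or the origin of a listed thing).
The state is a dict: "time": time; "q": joint angles; "joint_velocities": joint speeds; "tau": joint torques, N m; "eef_pos": TCP position; "eef_rot": TCP orientation; "ft_force": force on the tool from outside, world axes, zero at the start; "wrist_torque": the same for the moment, N m; "finger_gap": opening from 0.0 (shut) to 1.0 (fully open); "finger_force": force on a finger pad.
Only numpy, scipy, OpenCV 4.12 (cv2) and the standard library are available. Lean on these libraries where they do the work, as an engineer would, in place of code of your own. Each camera call takes 0.05 s, during which the arm holds its last target. There are 200 camera calls.

## Working session

There is one attempt and no reset: what is moved stays moved. The work goes in short steps, Python scripts to look and compute and a shell command to move; the robot and the scene stay as the last step left them, time stands still between calls to the robot, and variables do not carry over. Pictures are saved under pics/ and viewed, at most 10 in all, crops included, and the job is handed in when it is done.

```bash
mkdir -p pics
cat > h.py <<'E'
import numpy as np,cv2
from cell import ctrl,cams,finish_job,finder
def grab(c,fn=None):
    im=cams.grab_frame(c)
    if fn: cv2.imwrite('pics/'+fn,im[:,:,::-1])
    return im
def ray(c,xy):
    m=cams.camera_model(c);K=np.array(m['intrinsics']);T=np.array(m['extrinsics'])
    d=T[:3,:3]@np.linalg.solve(K,[xy[0]*512,xy[1]*384,1]);return T[:3,3],d
def atz(c,xy,z):
    o,d=ray(c,xy);return o+d*(z-o[2])/d[2]
def proj(c,p):
    m=cams.camera_model(c);K=np.array(m['intrinsics']);T=np.linalg.inv(np.array(m['extrinsics']))
    v=K@(T[:3,:3]@np.array(p)+T[:3,3]);return v[:2]/v[2]
E
python3 - <<'E'
from h import *
np.set_printoptions(precision=3,suppress=True)
a=grab('top','t0.png');b=grab('side','s0.png')
cv2.imwrite('pics/t0b.png',cv2.resize(a[:,:,::-1],(800,600)))
cv2.imwrite('pics/s0b.png',cv2.resize(b[:,:,::-1],(800,600)))
for c in('top','side'):
    print(c,cams.camera_model(c)['extrinsics'],np.array(cams.camera_model(c)['intrinsics'])[0])
    for n,z in (('bore',.036),('rest_left',.062),('rest_right',.062),('tip_left',.044),('tip_right',.044),('stand',0),('tall_pin',.012),('short_pin',.012),('pin_rack',0)):
        for r in finder.place_of(n,c)[:2]:
            print(n,np.array(r['xy'])*[512,384],round(r['confidence'],2),atz(c,r['xy'],z))
s=ctrl.read_state();print(s['time'],s['eef_pos'],s['eef_rot'],ctrl.tip_extent)
E
```

```text
top [[-0.025 -0.989  0.145  0.365]
 [-1.     0.026  0.001 -0.009]
 [-0.005 -0.145 -0.989  1.139]
 [ 0.     0.     0.     1.   ]] [379.586   0.    256.841]
bore [257.792 198.797] 0.69 [ 0.498 -0.009  0.036]
rest_left [251.085 179.597] 0.5 [0.551 0.009 0.062]
rest_right [269.414 181.517] 0.38 [ 0.544 -0.044  0.062]
tip_left [249.6   194.803] 0.63 [0.509 0.014 0.044]
tip_right [315.699 152.486] 0.74 [ 0.63  -0.184  0.044]
tip_right [265.984 197.798] 0.64 [ 0.499 -0.033  0.044]
stand [258.714 202.982] 0.86 [ 0.489 -0.012  0.   ]
stand [253.696 176.102] 0.68 [0.572 0.001 0.   ]
tall_pin [340.685 221.606] 0.53 [ 0.426 -0.253  0.012]
short_pin [363.981 211.584] 0.54 [ 0.454 -0.324  0.012]
pin_rack [350.925 213.888] 0.62 [ 0.449 -0.287  0.   ]
pin_rack [248.576 196.8  ] 0.53 [0.509 0.018 0.   ]
side [[ 0.951 -0.187  0.245  0.282]
 [-0.308 -0.542  0.782 -0.792]
 [-0.014 -0.819 -0.573  0.662]
 [ 0.     0.     0.     1.   ]] [361.233   0.    250.355]
bore [244.275 213.888] 0.81 [ 0.503 -0.024  0.036]
rest_left [199.578 160.205] 0.72 [0.438 0.271 0.062]
rest_left [257.28  197.299] 0.45 [0.552 0.005 0.062]
rest_right [262.093 209.702] 0.69 [ 0.545 -0.054  0.062]
tip_left [240.179 205.517] 0.54 [0.501 0.007 0.044]
tip_right [244.019 215.693] 0.54 [ 0.497 -0.042  0.044]
stand [239.514 222.182] 0.74 [ 0.491 -0.013  0.   ]
tall_pin [248.32  283.507] 0.59 [ 0.443 -0.248  0.012]
pin_rack [256.    298.906] 0.75 [ 0.449 -0.286  0.   ]
pin_rack [242.381 224.102] 0.18 [ 0.497 -0.024  0.   ]
1.0 [ 0.123 -0.536  0.239] [[ 0.975  0.224  0.   ]
 [ 0.224 -0.975  0.   ]
 [ 0.    -0.    -1.   ]] 0.008
```

View pics/t0b.png

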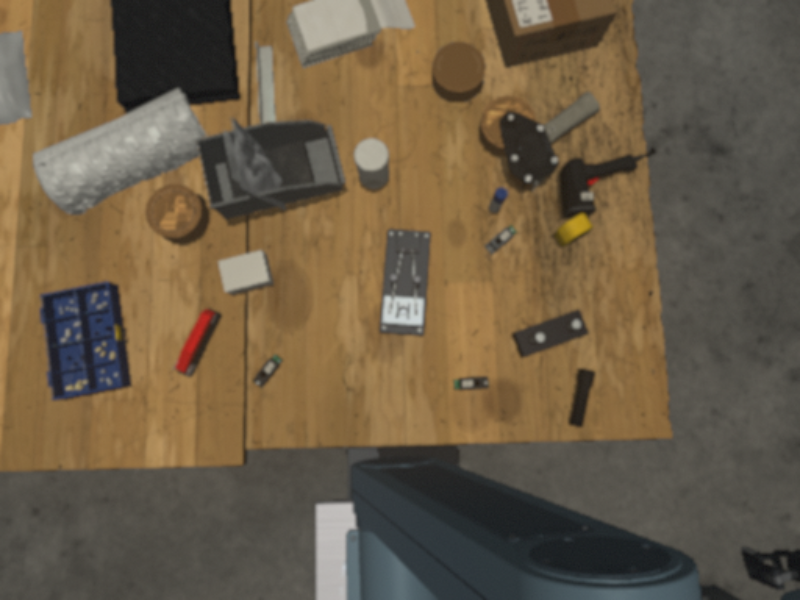

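View pics/s0b.png

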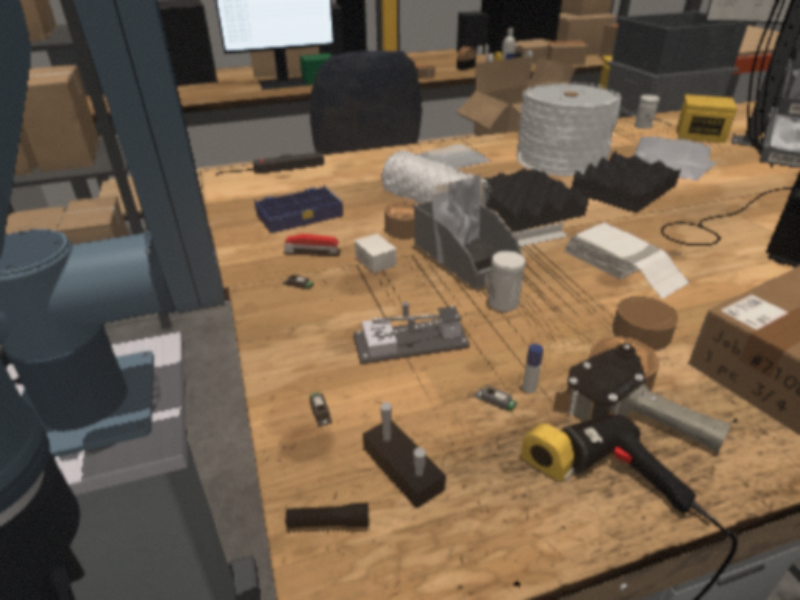

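The top view shows the stand at (405,280) with its boss towards the robot at (403,310), and the rack at (550,334). In the side view the tall pin is in the rack hole nearer the stand, at (387,420), and the short one is at (420,460). Next I'll fit the poses from silhouettes.

```bash
cat > fit.py <<'E'
from h import *
from scipy.optimize import minimize
def box(x0,x1,y0,y1,z0,z1): return np.array([[x,y,z] for x in(x0,x1) for y in(y0,y1) for z in(z0,z1)])
def cyl(x,y,r,z0,z1): return np.array([[x+r*np.cos(t),y+r*np.sin(t),z] for t in np.linspace(0,6.28,24) for z in(z0,z1)])
S=4
def mask(c,parts,p):
    m=np.zeros((384*S,512*S),np.uint8);cs,sn=np.cos(p[2]),np.sin(p[2])
    R=np.array([[cs,-sn,0],[sn,cs,0],[0,0,1]])
    for q in parts:
        w=q@R.T+[p[0],p[1],0]
        uv=np.array([proj(c,v) for v in w])
        h=cv2.convexHull(((uv)*S*16).astype(np.int32))
        cv2.fillConvexPoly(m,h,1,shift=4)
    return cv2.resize(m.astype(np.float32),(512,384),interpolation=cv2.INTER_AREA)
def fit(parts,regs,p0):
    f=lambda p:sum(np.abs(mask(c,parts,p)-g).sum()/g.sum() for c,g in regs.items())
    sim=[p0]+[np.array(p0)+d for d in np.diag([.012,.012,.08])]
    r=minimize(f,p0,method='Nelder-Mead',options=dict(initial_simplex=sim,xatol=2e-4,fatol=1e-4,maxiter=90));return r.x,r.fun
STAND=[box(-.075+.04-.0,.17,-.043,.043,0,.012)]
E
python3 - <<'E'
from fit import *
np.set_printoptions(precision=4,suppress=True)
a=grab('top');b=grab('side')
R={}
for n in('stand','pin_rack','tall_pin','short_pin'):
    for c in('top','side'):
        r=finder.regions_of(n,c)
        if r:
            g=r[0]['region'];ys,xs=np.nonzero(g);R[n,c]=g
            print(n,c,round(r[0]['confidence'],2),g.sum(),xs.min(),xs.max(),ys.min(),ys.max())
np.savez('reg.npz',**{f'{n}-{c}':v for (n,c),v in R.items()})
def crop(im,x,y,w,h,s,col,k):
    o=im[y:y+h,x:x+w,::-1].copy()
    o=cv2.resize(o,None,fx=s,fy=s,interpolation=cv2.INTER_CUBIC)
    for n in R:
        if n[1]==k:
            g=cv2.resize(R[n][y:y+h,x:x+w].astype(np.uint8),None,fx=s,fy=s,interpolation=cv2.INTER_NEAREST)
            ct,_=cv2.findContours(g,cv2.RETR_EXTERNAL,cv2.CHAIN_APPROX_NONE);cv2.drawContours(o,ct,-1,(0,0,255) if n[0]!='tall_pin' else (0,255,0),1)
    return cv2.resize(o,(400,300))
A=crop(a,215,140,100,75,4,0,'top');B=crop(a,310,190,80,60,5,0,'top')
C=crop(b,215,180,100,75,4,0,'side');D=crop(b,215,250,100,75,4,0,'side')
cv2.imwrite('pics/c1.png',np.vstack([np.hstack([A,B]),np.hstack([C,D])]))
E
```

```text
stand top 0.64 1853 243 274 147 213
stand side 0.27 451 227 252 150 173
pin_rack top 0.86 687 328 375 199 227
pin_rack side 0.69 1394 232 285 271 324
short_pin top 0.73 12 264 267 178 182
short_pin side 0.62 85 266 271 288 304
```

View pics/c1.png

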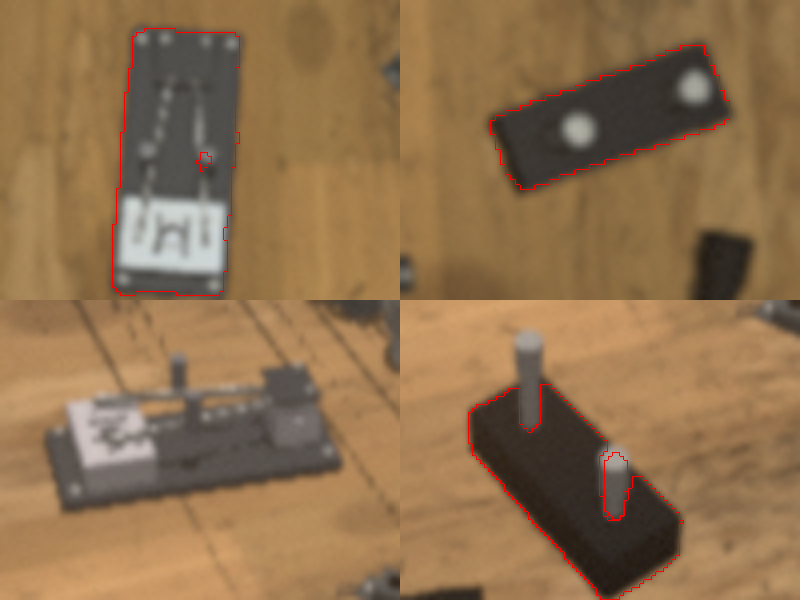

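The crops show everything crisply. In the top view the tall pin head is at about (345.6,215.8) px and the boss centre at about (258,198.8). In the side view the head top is at about (247.2,260).

```bash
cat > m1.py <<'E'
from fit import *
np.set_printoptions(precision=4,suppress=True)
Z=np.load('reg.npz')
g=Z['pin_rack-top'].astype(np.float32)
RACK=[box(-.025,.025,-.065,.065,0,.034)]+[cyl(0,s*.038,.008,.034,.05) for s in(1,-1)]
p,f=fit(RACK[:1],{'top':g},[.449,-.287,-1.3+1.57]);print('rack top',p,np.degrees(p[2]),f)
for s in(1,-1): print('hole',s,p[:2]+.038*s*np.array([-np.sin(p[2]),np.cos(p[2])]))
H=lambda c,u,v,z:atz(c,((u+.5)/512,(v+.5)/384),z)
print('pin top',H('top',345.2,215.4,.096),'side',H('side',247,259.6,.096))
g=Z['stand-top'].astype(np.float32)
# stand, plate offset scanned
for off in(-.045,-.042,-.0375):
    ST=[box(off,off+.205,-.043,.043,0,.012),box(-.025,.025,-.037,.037,0,.036),box(.12,.145,-.02,.02,0,.055)]
    p,f=fit(ST,{'top':g},[.5,-.01,0.]);print('stand',off,p,np.degrees(p[2]),f)
a=grab('top');b=grab('side')
for c,im in(('top',a),('side',b)):
    m=(im.min(2)>(135 if c=='top' else 120)).astype(np.uint8)
    if c=='top': m[:186]=0;m[216:]=0;m[:,:240]=0;m[:,280:]=0
    else: m[:198]=0;m[222:]=0;m[:,:228]=0;m[:,258:]=0
    m=cv2.morphologyEx(m,cv2.MORPH_CLOSE,np.ones((5,5)))
    ct,_=cv2.findContours(m,0,2);ct=max(ct,key=cv2.contourArea)
    M=cv2.moments(cv2.convexHull(ct));u,v=M['m10']/M['m00'],M['m01']/M['m00']
    print(c,u,v,M['m00'],H(c,u,v,.036),cv2.minAreaRect(ct))
E
python3 m1.py
```

```text
rack top [ 0.4485 -0.285   0.311 ] 17.820647851357588 0.19868995249271393
hole 1 [ 0.4368 -0.2489]
hole -1 [ 0.4601 -0.3212]
pin top [ 0.437  -0.2493  0.096 ] side [ 0.4407 -0.2551  0.096 ]
stand -0.045 [ 0.4994 -0.0092 -0.0997] -5.709617453017637 0.061791688203811646Traceback (most recent call last):
  File "m1.py", line 14, in <module>
    p,f=fit(ST,{'top':g},[.5,-.01,0.]);print('stand',off,p,np.degrees(p[2]),f)
        ~~~^^^^^^^^^^^^^^^^^^^^^^^^^^^
  File "fit.py", line 18, in fit
    r=minimize(f,p0,method='Nelder-Mead',options=dict(initial_simplex=sim,xatol=2e-4,fatol=1e-4,maxiter=90));return r.x,r.fun
    res = _minimize_neldermead(fun, x0, args, callback, bounds=bounds,
                               **options)
    fxr = func(xr)
    fx = function(np.copy(x), *(wrapper_args + args))
  File "fit.py", line 16, in <lambda>
    f=lambda p:sum(np.abs(mask(c,parts,p)-g).sum()/g.sum() for c,g in regs.items())
               ~~~^^^^^^^^^^^^^^^^^^^^^^^^^^^^^^^^^^^^^^^^^^^^^^^^^^^^^^^^^^^^^^^^^
  File "fit.py", line 16, in <genexpr>
    f=lambda p:sum(np.abs(mask(c,parts,p)-g).sum()/g.sum() for c,g in regs.items())
                          ~~~~^^^^^^^^^^^
  File "fit.py", line 11, in mask
    uv=np.array([proj(c,v) for v in w])
                 ~~~~^^^^^
  File "h.py", line 13, in proj
    m=cams.camera_model(c);K=np.array(m['intrinsics']);T=np.linalg.inv(np.array(m['extrinsics']))
ValueError: time passes only in moves, steps and waits
```

```bash
python3 -m creep '46.4 -26 10 0 0 0 45;46.4 -26 10 0 0 0 45;46.4 -26 10 0 0 0 45;46.4 -26 10 0 0 0 45;46.4 -26 10 0 0 0 45;46.4 -26 10 0 0 0 45;46.4 -26 10 0 0 0 45;46.4 -26 10 0 0 0 45' && python3 -m creep '0 0 0 0 0 9.3 45;0 0 0 0 0 9.3 45;0 0 0 0 0 0 45;0 0 0 0 0 0 45'
python3 - <<'E'
import re
s=open('h.py').read()
s=s.replace("m=cams.camera_model(c);","m=CM[c];").replace("def grab","CM={c:cams.camera_model(c) for c in('top','side')}\ndef grab")
open('h.py','w').write(s)
E
python3 - <<'E'
from h import *
a=grab('top');b=grab('side');s=ctrl.read_state()
print(s['time'],s['eef_pos'],s['eef_rot'],s['finger_gap'])
r=lambda im,x,y,w,h:cv2.resize(im[y:y+h,x:x+w,::-1],(400,400),interpolation=cv2.INTER_CUBIC)
cv2.imwrite('pics/c2.png',np.hstack([r(a,300,170,80,80),r(b,205,220,100,100)]))
print(proj('side',s['eef_pos']),proj('side',s['eef_pos']+[0,0,-.05]))
E
```

```text
time: 2.5
eef_pos: [0.4397, -0.2491, 0.1593]
eef_rot: [[0.975, 0.224, 0.001], [0.224, -0.975, -0.001], [0.0, 0.001, -1.0]]
ft_force: [1.3, -0.6, 0.1]
finger_gap: 0.526
finger_force: 0.0
time: 3.0
eef_pos: [0.4383, -0.2503, 0.1594]
eef_rot: [[0.995, -0.096, 0.0], [-0.096, -0.995, -0.0], [0.0, 0.0, -1.0]]
ft_force: [-0.1, 0.6, 0.3]
finger_gap: 0.529
finger_force: 0.0
3.1 [ 0.43825383 -0.2504525   0.15938913] [[ 9.95263045e-01 -9.72186088e-02  1.11768816e-04]
 [-9.72185969e-02 -9.95263047e-01 -1.07475270e-04]
 [ 1.21687969e-04  9.61001572e-05 -9.99999988e-01]] 0.528777343908256
[245.12589191 237.02645126] [245.63931151 254.44848683]
```

View pics/c2.png

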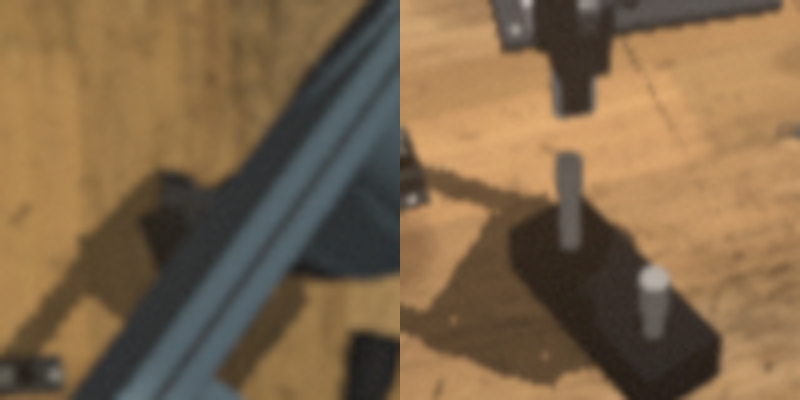

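The side crop shows the open fingers directly above the tall pin, with the pin head at about col 247, within a few mm. Descending and gripping.

```bash
python3 -m creep '0 0 30 0 0 0 45;0 0 30 0 0 0 45;0 0 18 0 0 0 45;0 0 8 0 0 0 45;0 0 0 0 0 0 45' && python3 -m creep '0 0 0 0 0 0 5;0 0 0 0 0 0 5;0 0 0 0 0 0 5;0 0 0 0 0 0 5;0 0 0 0 0 0 5;0 0 0 0 0 0 5' 40
```

```text
time: 3.72
eef_pos: [0.4382, -0.2503, 0.0732]
eef_rot: [[0.995, -0.098, -0.0], [-0.098, -0.995, 0.0], [-0.0, -0.0, -1.0]]
ft_force: [-0.2, 0.1, 0.6]
finger_gap: 0.527
finger_force: 0.0
time: 4.47
eef_pos: [0.439, -0.2507, 0.0742]
eef_rot: [[0.995, -0.099, 0.002], [-0.099, -0.995, -0.001], [0.002, 0.001, -1.0]]
ft_force: [0.4, 1.3, 6.9]
finger_gap: 0.175
finger_force: 39.1
```

```bash
python3 -m creep '0 0 -10 0 0 0 5;0 0 -25 0 0 0 5;0 0 -30 0 0 0 5;0 0 -15 0 0 0 5;0 0 0 0 0 0 5' && python3 -m creep '3 -20 0 0 0 0 5;5.5 -37 0 0 0 0 5;6 -44 0 0 0 0 5;6.2 -44 0 0 0 0 5;6 -44 0 0 0 0 5;5 -32 0 0 0 0 5;4 -18 0 0 0 0 5;1 -7 0 0 0 0 5' && python3 -m creep '0 0 20 0 0 0 5;0 0 14 0 0 0 5;0 0 0 0 0 0 5;0 0 0 0 0 0 5'
python3 - <<'E'
from fit import *
np.set_printoptions(precision=4,suppress=True)
a=grab('top');b=grab('side');s=ctrl.read_state()
print(s['time'],s['eef_pos'],s['ft_force'])
r=lambda im,x,y,w,h:cv2.resize(im[y:y+h,x:x+w,::-1],(400,400),interpolation=cv2.INTER_CUBIC)
B=cv2.resize(b[175:235,210:290,::-1],(800,600),interpolation=cv2.INTER_CUBIC)
cv2.imwrite('pics/c3.png',B)
p=s['eef_pos']
for z in(.055,.075): print(z,(proj('side',[p[0],p[1],z])-[210,175])*10)
for q in ([.4994,-.0092],p[:2]): print('bore',(proj('side',[q[0],q[1],.036])-[210,175])*10)
g=np.load('reg.npz')['stand-top'].astype(np.float32)
for off in(-.045,-.040,):
    ST=[box(off,off+.205,-.043,.043,0,.012),box(-.025,.025,-.037,.037,0,.036),box(.12,.145,-.02,.02,0,.055)]
    q,f=fit(ST,{'top':g},[.5,-.01,-.08]);print('stand',off,q,f)
E
```

```text
time: 5.1
eef_pos: [0.4388, -0.2505, 0.1542]
eef_rot: [[0.995, -0.099, 0.002], [-0.099, -0.995, -0.001], [0.002, 0.001, -1.0]]
ft_force: [0.1, -0.5, -0.4]
finger_gap: 0.175
finger_force: 39.2
time: 6.1
eef_pos: [0.4982, -0.0069, 0.1521]
eef_rot: [[0.995, -0.096, -0.003], [-0.096, -0.995, 0.001], [-0.003, -0.001, -1.0]]
ft_force: [-0.0, -0.4, -1.4]
finger_gap: 0.171
finger_force: 39.2
time: 6.6
eef_pos: [0.4993, -0.0093, 0.1195]
eef_rot: [[0.995, -0.099, 0.0], [-0.099, -0.995, -0.0], [0.0, 0.0, -1.0]]
ft_force: [0.0, 0.0, -0.9]
finger_gap: 0.166
finger_force: 39.2
6.7 [ 0.4996 -0.0094  0.1199] [-0.7124  0.263  -1.2119]
0.055 [313.7296 306.6235]
0.075 [311.7041 248.8752]
bore [314.7311 360.0598]
bore [315.6118 360.2869]
stand -0.045 [ 0.4994 -0.0089 -0.1014] 0.061859145760536194
stand -0.04 [ 0.4948 -0.0089 -0.0945] 0.06199406459927559
```

View pics/c3.png

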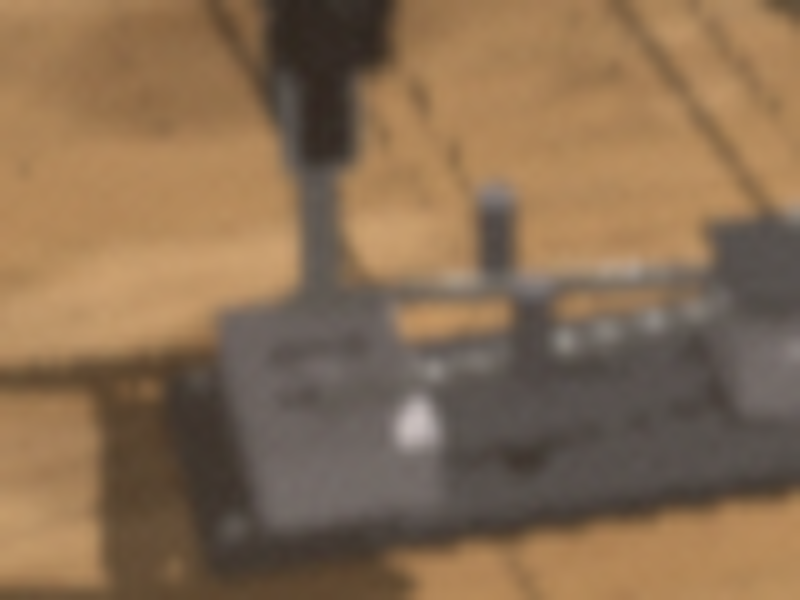

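The side crop shows the pin hanging upright over the boss, its axis at crop col ~320 (px 242.0). The boss-top centre is nearer col ~328 (px 242.8), so I'll refine that numerically on the unobstructed first pictures.

```bash
cat > m2.py <<'E'
from fit import *
np.set_printoptions(precision=4,suppress=True)
quad=[np.array([[x,y,.036] for x in(-.025,.025) for y in(-.037,.037)])]
yaw=-.098
for c,box_,th in(('top',(240,186,280,216),None),('side',(226,199,260,224),None)):
    im=cv2.imread(f"pics/{c[0]}0.png").min(2).astype(np.float32)
    x0,y0,x1,y1=box_
    sub=np.zeros_like(im);sub[y0:y1,x0:x1]=im[y0:y1,x0:x1]
    t,_=cv2.threshold(im[y0:y1,x0:x1].astype(np.uint8),0,1,cv2.THRESH_OTSU)
    for tt in(t-10,t,t+12):
        m=(sub>tt).astype(np.uint8)
        m=cv2.morphologyEx(m,cv2.MORPH_CLOSE,np.ones((5,5)))
        m=cv2.morphologyEx(m,cv2.MORPH_OPEN,np.ones((5,5))).astype(np.float32)
        q,f=fit(quad,{c:m},[.5,-.01,yaw]);print(c,tt,m.sum(),q,f,proj(c,[q[0],q[1],.036]))
    if c=='side':print(im[204:222,228:256].astype(int))
b=cv2.cvtColor(cv2.imread('pics/c3.png'),6)
b=cv2.resize(b,(80,60),interpolation=cv2.INTER_AREA)
print(b[15:32,26:40])
E
python3 m2.py
```

```text
top 118.0 495.0 [ 0.4968 -0.0099 -0.0263] 0.10707070678472519 [257.9853 199.1142]
top 128.0 464.0 [ 0.4988 -0.0099 -0.0637] 0.059806033968925476 [257.9606 198.4628]
top 140.0 446.0 [ 0.498  -0.0101 -0.0763] 0.04512332007288933 [258.0571 198.7121]
side 122.0 319.0 [ 0.5002 -0.0164 -0.0992] 0.15125392377376556 [242.4845 212.4251]
side 132.0 272.0 [ 0.4999 -0.0162 -0.128 ] 0.1429227888584137 [242.3532 212.4065]
side 144.0 249.0 [ 0.4995 -0.0158 -0.1994] 0.1927710771560669 [242.1847 212.3443]
[[104 106 108 107 115 118 122 128 132 128 122 134 142 133 131 129 119 114
  107 101 103  97  90  88  91  94  97 100]
 [108 107 108 120 139 154 157 162 162 154 130 111 111 108 108 114 113 116
  113 116 116 109  92  88  92  95  94  95]
 [106 104 103 125 163 181 186 186 184 177 149 118 114 116 116 118 123 125
  125 129 135 123 103  96  99 100 100  97]
 [ 98  93  94 119 163 187 193 193 192 182 161 153 152 153 151 152 149 147
  151 155 156 143 119 103  98  98  96  94]
 [ 92  87  85 108 151 183 192 193 191 182 168 173 176 173 176 172 163 158
  164 179 184 170 136 102  93  93  90  85]
 [ 87  83  83  99 139
[... 1804 characters left out ...]
6 139 120  98  90  90 103 127 142 144 146 147 149]
 [148 146 141 126 100  91  91 104 128 147 154 155 156 158]
 [152 151 148 133 103  91  92 104 131 155 162 165 163 163]
 [157 159 156 141 107  91  91 100 124 153 165 167 166 165]
 [164 166 163 147 109  91  90  95 112 144 161 165 164 163]
 [166 168 165 148 110  93  92  94 104 129 154 162 160 159]
 [166 166 163 145 110  94  92  96 105 118 140 154 154 153]
 [163 162 158 142 108  92  92  97 104 109 117 131 137 137]
 [159 153 145 127 103  92  90  94 100 101 100 106 113 116]
 [143 135 123 108  94  90  91  91  91  94  94  95 101 105]
 [121 114 104  97  93  92  92  91  92  94  92  94 104 116]
 [105 102  98  97  97  94  94  96  95  97  96  97 109 127]]
```

The bore's dark spot is at px (241.2,213.3) and the pin axis, extended down, at col ~241.7, so they agree to within about 1 mm. Lowering by feel.

```bash
python3 -m creep '0 0 10 0 0 0 5;0 0 8 0 0 0 5;0 0 2 0 0 0 5;0 0 2 0 0 0 5;0 0 0 0 0 0 5' && python3 -m creep '0 0 2 0 0 0 5;0 0 1 0 0 0 5'
```

```text
time: 7.32
eef_pos: [0.4992, -0.009, 0.0973]
eef_rot: [[0.995, -0.099, -0.0], [-0.099, -0.995, 0.0], [-0.0, -0.0, -1.0]]
ft_force: [-0.1, -0.6, -0.7]
finger_gap: 0.174
finger_force: 39.2
time: 7.58
eef_pos: [0.4994, -0.0094, 0.0945]
eef_rot: [[0.995, -0.098, 0.001], [-0.098, -0.995, -0.001], [0.001, 0.001, -1.0]]
ft_force: [-0.1, -2.2, 0.4]
finger_gap: 0.175
finger_force: 39.3
```

```bash
python3 -m creep '0 0 2 0 0 0 5;0 0 2 0 0 0 5;0 0 0 0 0 0 5'
```

```text
time: 7.95
eef_pos: [0.4992, -0.0093, 0.0901]
eef_rot: [[0.995, -0.099, -0.0], [-0.099, -0.995, -0.0], [-0.0, 0.0, -1.0]]
ft_force: [0.2, -3.3, -1.7]
finger_gap: 0.173
finger_force: 39.3
```

Entering the bore, with a slight push towards -y; I'll ease that way and go on.

```bash
python3 -m creep '0 0.6 0 0 0 0 5;0 0 3 0 0 0 5;0 0 3 0 0 0 5;0 0 0 0 0 0 5' && python3 -m creep '0 0 3 0 0 0 5;0 0 2 0 0 0 5;0 0 1 0 0 0 5;0 0 0 0 0 0 5'
```

```text
time: 8.45
eef_pos: [0.4989, -0.0096, 0.0839]
eef_rot: [[0.995, -0.099, -0.0], [-0.099, -0.995, 0.0], [-0.001, -0.0, -1.0]]
ft_force: [0.9, -1.9, -1.9]
finger_gap: 0.172
finger_force: 39.3
time: 8.95
eef_pos: [0.499, -0.0096, 0.0782]
eef_rot: [[0.995, -0.099, -0.0], [-0.099, -0.995, 0.0], [-0.0, -0.0, -1.0]]
ft_force: [0.5, -0.9, -2.1]
finger_gap: 0.17
finger_force: 39.4
```

```bash
python3 -m creep '0 0 1.5 0 0 0 5;0 0 0.7 0 0 0 5;0 0 0 0 0 0 5' && python3 -m creep '0 0 0.7 0 0 0 5;0 0 0 0 0 0 5'
```

```text
time: 9.32
eef_pos: [0.4992, -0.0097, 0.0763]
eef_rot: [[0.995, -0.099, 0.0], [-0.099, -0.995, -0.0], [0.0, 0.0, -1.0]]
ft_force: [-0.4, -2.7, 1.6]
finger_gap: 0.172
finger_force: 39.6
time: 9.57
eef_pos: [0.4996, -0.0097, 0.0762]
eef_rot: [[0.995, -0.099, 0.001], [-0.099, -0.995, -0.0], [0.001, 0.0, -1.0]]
ft_force: [-0.8, -1.8, 6.5]
finger_gap: 0.168
finger_force: 40.1
```

Bottomed at the expected height: TCP 0.076, contact 6.5 N. Releasing, lifting, and moving 55 mm along the stand.

```bash
python3 -m creep '0 0 0 0 0 0 15;0 0 0 0 0 0 25;0 0 0 0 0 0 45;0 0 0 0 0 0 45;0 0 0 0 0 0 45' && python3 -m creep '0 0 -10 0 0 0 45;0 0 -25 0 0 0 45;0 0 -30 0 0 0 45;0 0 -10 0 0 0 76;15 0 0 0 0 0 76;30 0 0 0 0 0 76;10 0 0 0 0 0 76;0 0 0 0 0 0 76'
python3 - <<'E'
from h import *
b=grab('side');s=ctrl.read_state()
p=s['eef_pos'];print(s['time'],p,s['ft_force'],s['finger_gap'])
cv2.imwrite('pics/c4.png',cv2.resize(b[160:235,200:300,::-1],(800,600),interpolation=cv2.INTER_CUBIC))
for z in(.062,.09):print((proj('side',[p[0],p[1],z])-[200,160])*8)
E
```

```text
time: 10.2
eef_pos: [0.499, -0.0095, 0.0753]
eef_rot: [[0.995, -0.099, -0.0], [-0.099, -0.995, 0.0], [-0.0, -0.0, -1.0]]
ft_force: [-0.6, -0.1, 0.5]
finger_gap: 0.529
finger_force: 0.0
time: 11.2
eef_pos: [0.5538, -0.015, 0.1491]
eef_rot: [[0.995, -0.099, -0.002], [-0.099, -0.995, 0.001], [-0.002, -0.0, -1.0]]
ft_force: [-0.2, -0.5, -0.8]
finger_gap: 0.892
finger_force: 0.0
11.25 [ 0.55307913 -0.01486385  0.14920637] [-1.12766949  0.65371089 -0.52217244] 0.8930698055302129
[480.24412015 328.60966618]
[480.36684951 263.35610701]
```

View pics/c4.png

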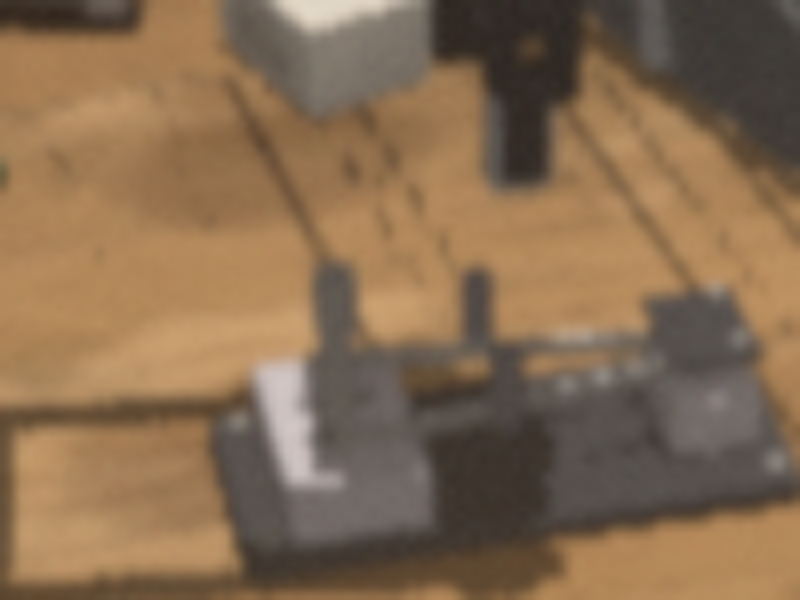

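The tall pin stands upright and seated in the bore (crop 335,262 to ~440). The rests are at crop cols 478 and 507, straddling the tool axis at about 486, and the fingers are wide open above them. Descending.

```bash
python3 -m creep '0 0 30 0 0 0 76;0 0 30 0 0 0 76;0 0 20 0 0 0 76;0 0 12 0 0 0 76;0 0 5 0 0 0 76;0 0 0 0 0 0 76' && python3 -m creep '0 0 0 0 0 0 64;0 0 0 0 0 0 60;0 0 0 0 0 0 58;0 0 0 0 0 0 55;0 0 0 0 0 0 52;0 0 0 0 0 0 52;0 0 0 0 0 0 52' 25
```

```text
time: 12.0
eef_pos: [0.5539, -0.0151, 0.0537]
eef_rot: [[0.995, -0.099, 0.0], [-0.099, -0.995, -0.0], [0.0, 0.0, -1.0]]
ft_force: [-0.6, -0.4, -0.5]
finger_gap: 0.891
finger_force: 0.0
time: 12.88
eef_pos: [0.5541, -0.0151, 0.0536]
eef_rot: [[0.995, -0.099, 0.001], [-0.099, -0.995, -0.0], [0.001, 0.0, -1.0]]
ft_force: [-0.2, -1.9, 3.8]
finger_gap: 0.61
finger_force: 2.8
```

```bash
python3 -m creep '0 0 0 0 0 0 47;0 0 0 0 0 0 47;0 0 0 0 0 0 47;0 0 0 0 0 0 47' && python3 -m creep '0 0 0 0 0 0 47;0 0 0 0 0 0 47' && python3 -m creep '0 1 0 0 0 0 47;0 0 0 0 0 0 47;0 0 0 0 0 0 47;0 0 0 0 0 0 47'
python3 - <<'E'
from h import *
F=[]
for i in range(8):
    cams.grab_frame('side');s=ctrl.read_state();F.append([*s['ft_force'],s['finger_force'],s['finger_gap']*85.4,*(s['eef_pos']*1000)])
print(np.mean(F,0).round(2),np.std(F,0).round(2))
E
```

```text
time: 13.38
eef_pos: [0.5539, -0.0151, 0.0536]
eef_rot: [[0.995, -0.099, 0.0], [-0.099, -0.995, -0.0], [0.0, 0.0, -1.0]]
ft_force: [-0.4, -1.7, 5.7]
finger_gap: 0.546
finger_force: 4.3
time: 13.62
eef_pos: [0.5539, -0.015, 0.0537]
eef_rot: [[0.995, -0.099, 0.0], [-0.099, -0.995, -0.0], [0.0, 0.0, -1.0]]
ft_force: [-0.4, -2.6, 5.9]
finger_gap: 0.551
finger_force: 4.3
time: 14.12
eef_pos: [0.5538, -0.0158, 0.0536]
eef_rot: [[0.995, -0.099, 0.0], [-0.099, -0.995, 0.0], [0.0, -0.0, -1.0]]
ft_force: [-0.3, -0.9, 5.4]
finger_gap: 0.548
finger_force: 4.2
[-7.5000e-01 -3.6000e-01  5.4400e+00  4.2000e+00  4.7020e+01  5.5382e+02
 -1.5800e+01  5.3560e+01] [0.24 0.43 0.56 0.   0.16 0.02 0.01 0.01]
```

```bash
python3 -m creep '0 0.2 0 0 0 0 44.5;0 0 0 0 0 0 43;0 0 0 0 0 0 42;0 0 0 0 0 0 42;0 0 0 0 0 0 42;0 0 0 0 0 0 42'
cat > look.py <<'E'
from h import *
import sys
A=[];B=[];F=[]
for i in range(4):
    A.append(grab('top').astype(np.float32));B.append(grab('side').astype(np.float32));s=ctrl.read_state();F.append([*s['ft_force'],s['finger_force'],s['finger_gap']*85.4,*(s['eef_pos']*1000)])
print(s['time'],np.mean(F,0).round(2))
for c in('top','side'):
  for n in('tip_left','tip_right','rest_left','rest_right'):
    print(c,n,[(np.array(r['xy'])*[512,384]).round(1).tolist()+[round(r['confidence'],2)] for r in finder.place_of(n,c)[:2]])
a=np.mean(A,0).astype(np.uint8);b=np.mean(B,0).astype(np.uint8)
cv2.imwrite('pics/raw_b.png',b[:,:,::-1]);cv2.imwrite('pics/raw_a.png',a[:,:,::-1])
r=lambda im,x,y,w,h:cv2.resize(im[y:y+h,x:x+w,::-1],(400,400),interpolation=cv2.INTER_CUBIC)
cv2.imwrite('pics/'+sys.argv[1],np.hstack([r(a,225,150,70,70),r(b,225,180,45,45)]))
E
python3 look.py c5.png
```

```text
time: 15.28
eef_pos: [0.5536, -0.016, 0.0537]
eef_rot: [[0.995, -0.099, -0.0], [-0.099, -0.995, 0.0], [-0.0, -0.0, -1.0]]
ft_force: [-0.9, -0.0, 7.1]
finger_gap: 0.49
finger_force: 5.7
15.675 [-1.8800e+00 -2.1000e-01  7.2200e+00  5.6900e+00  4.2180e+01  5.5358e+02
 -1.5980e+01  5.3700e+01]
top tip_left []
top tip_right []
top rest_left []
top rest_right [[159.7, 175.6, 0.48], [255.4, 199.6, 0.18]]
side tip_left [[243.3, 224.1, 0.57], [241.5, 205.8, 0.44]]
side tip_right [[241.1, 209.7, 0.63], [198.8, 163.9, 0.63]]
side rest_left [[258.4, 197.1, 0.63]]
side rest_right [[260.6, 208.9, 0.39]]
```

View pics/c5.png

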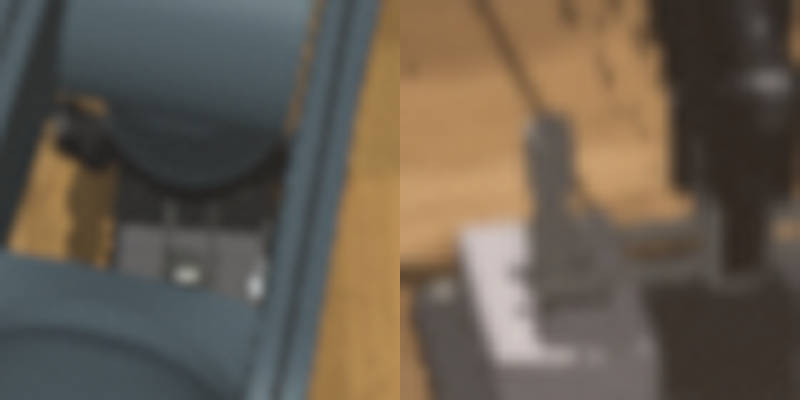

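The top crop shows the tweezer arms (crop cols ~168 and ~210 at the boss) on either side of the bright pin head (187,272). The side crop shows the pin upright. I'll measure the arm spacing in the raw top picture.

Run:
```python
from h import *
a=cv2.imread('pics/raw_a.png');a0=cv2.imread('pics/t0.png')
print(cv2.cvtColor(a,6)[182:203,243:274])
c=a[176:206,240:280];c0=a0[176:206,240:280]
f=lambda i:cv2.convertScaleAbs(cv2.resize(i,(800,300) if 0 else (400,300),interpolation=cv2.INTER_CUBIC),alpha=1.5)
b=cv2.imread('pics/raw_b.png')[195:225,225:265];b0=cv2.imread('pics/s0.png')[195:225,225:265]
cv2.imwrite('pics/c6.png',np.vstack([np.hstack([f(c),f(c0)]),np.hstack([f(b),f(b0)])]))
# predicted top-view columns
ex=np.array([np.cos(-.099),np.sin(-.099)]);ey=np.array([-ex[1],ex[0]]);o=np.array([.499,-.0097])
for x in(0,20,25):
  for y in(-14,-10,0,10,14):
    q=o+ex*x/1000+ey*y/1000;print(x,y,proj('top',[*q,.048]).round(2),proj('side',[*q,.048]).round(2))
```

```text
[[ 67  63  54  48  47  47  46  42  38  37  39  39  41  44  44  45  46  45
   44  44  42  39  38  38  40  42  42  42  45  48  50]
 [ 66  63  54  50  47  48  48  45  41  39  37  36  37  37  37  39  39  37
   37  36  37  37  38  43  46  48  47  46  48  50  54]
 [ 67  61  54  49  47  48  48  46  46  43  42  44  41  37  35  35  36  36
   38  40  40  40  43  47  50  51  48  47  48  49  56]
 [ 65  61  53  48  48  47  47  47  46  46  50  56  51  45  41  40  40  41
   46  48  47  46  47  47  49  49  48  48  48  48  57]
 [ 68  62  52  48  47  47  46  47  46  47  54  64  61  51  45  46  45  48
   53  56  52  48  48  48  47  47  48  47  49  49  57]
 [ 72  65  54  48  47  47  47  48  47  47  56  69  66  52  48  47  46  50
   55  58  54  49  47  47  48  48  47  48  50  50  59]
 [ 84  75  60  53  55  55  55  53  51  51  59  69  66  55  50  48  48  51
   56  58  53  48  46  48  47  47  47  52  57  56  62]
 [ 93  83  67  69  75  76  75  72  69  68  69  73  71  64  60  58  59  60
   62  62  58  54  53  52  52  51  51  56  64  63  66]
 [ 90  81  70  81  91  94  93  91  88  86  84  81  83  82  81  79  7
[... 1475 characters left out ...]
 91]
 [ 82  82  82  81  82  82  83  82  83  85  85  86  86  87  88  90  90  90
   91  94  94  95  97  97  98 105 112  98  83  86  91]]
0 -14 [262.71 198.23] [242.23 210.72]
0 -10 [261.33 198.13] [241.96 209.87]
0 0 [257.89 197.88] [241.27 207.76]
0 10 [254.44 197.63] [240.59 205.69]
0 14 [253.06 197.53] [240.33 204.87]
20 -14 [263.2  191.41] [249.26 209.71]
20 -10 [261.83 191.31] [248.96 208.87]
20 0 [258.39 191.06] [248.22 206.78]
20 10 [254.95 190.81] [247.49 204.72]
20 14 [253.58 190.71] [247.2 203.9]
25 -14 [263.32 189.71] [251.01 209.46]
25 -10 [261.95 189.61] [250.7  208.62]
25 0 [258.52 189.36] [249.95 206.53]
25 10 [255.08 189.11] [249.21 204.47]
25 14 [253.71 189.01] [248.91 203.66]
```

View pics/c6.png

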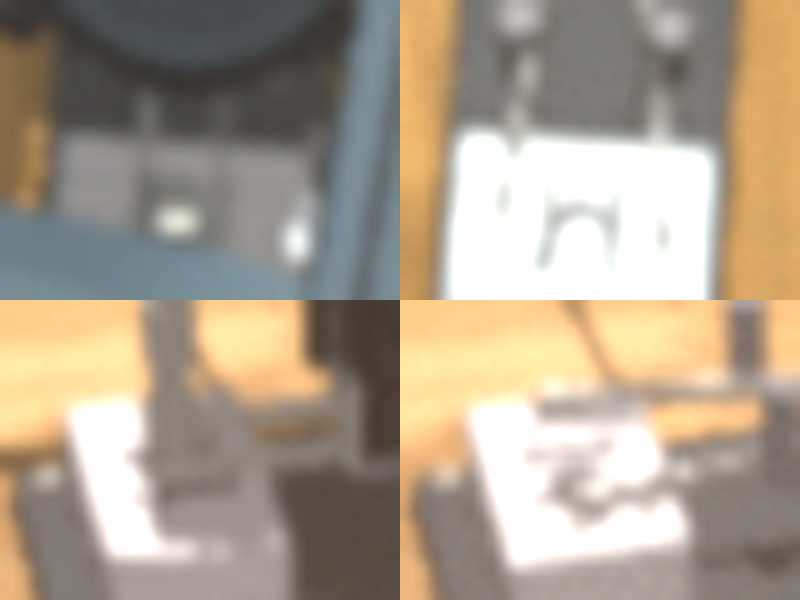

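Run:
```python
from h import *
g=cv2.cvtColor(cv2.imread('pics/t0.png'),6)
print(g[180:199,246:272])
a=cv2.cvtColor(cv2.imread('pics/raw_a.png'),6).astype(float)
for r in(185,186,187,188):
    v=a[r]; o=[]
    for lo,hi in((251,258),(258,266)):
        w=np.clip(v[lo:hi]-48,0,None);o.append((w*np.arange(lo,hi)).sum()/w.sum())
    print(r,o,np.diff(o))
```

```text
[[ 80  81  80  76  72  74  79  76  76  80  82  82  82  81  81  82  80  78
   77  86  98  99  90  80  79  79]
 [ 80  81  82  77  66  70  90  87  80  80  81  82  81  82  81  81  81  78
   72  72  73  72  71  77  79  77]
 [ 81  81  83  77  67  80 105 100  83  79  81  81  82  83  82  82  82  80
   76  74  67  59  65  75  80  79]
 [ 83  82  81  79  72  87 111 105  84  81  81  82  81  80  82  81  81  77
   75  76  68  59  66  75  80  79]
 [ 81  81  83  80  78  90 105  99  82  79  82  81  83  82  82  82  82  78
   76  84  76  68  73  78  81  79]
 [ 81  80  82  81  85  92  98  89  81  82  82  80  82  83  82  83  82  76
   81  95  91  79  79  81  81  79]
 [ 79  80  81  81  90 103  97  83  79  80  81  81  81  83  82  81  80  76
   85 102 101  86  80  80  81  80]
 [ 81  83  84  82  96 115 106  85  78  81  81  82  81  82  81  80  78  77
   86 108 106  89  77  80  81  79]
 [100 108 106 103 105 119 115 101  92  90  89  89  84  86  83  83  80  78
   91 116 114  91  80  79  81  79]
 [137 155 157 148 129 123 134 137 132 128 124 119 115 112 112 109 104 101
  110 134 127 106  93  90  87  82]
 [169 195 
[... 644 characters left out ...]
 [190 200 189 167 156 178 203 195 163 153 154 148 152 162 163 156 177 202
  200 178 173 194 207 202 173 127]
 [196 200 189 173 168 188 204 195 157 135 135 146 152 148 142 146 178 202
  200 177 172 192 207 202 171 123]
 [201 202 186 177 183 198 207 195 154 137 157 180 186 170 143 142 179 204
  199 171 161 186 205 202 168 121]]
185 [np.float64(254.07692307692307), np.float64(nan)] [nan]
186 [np.float64(254.3421052631579), np.float64(261.94117647058823)] [7.59907121]
187 [np.float64(254.35294117647058), np.float64(261.88461538461536)] [7.53167421]
188 [np.float64(254.1846153846154), np.float64(261.65384615384613)] [7.46923077]<stdin>:8: RuntimeWarning: invalid value encountered in scalar divide
```

The gripper reading (42.2 mm, so a 20 mm gap) and the arm spacing in the shaded top view (about 18 mm gap) disagree slightly. I'll back off to the open state in the same light for a reference, then find the contact onset.

```bash
cat > meas.py <<'E'
from h import *
A=[];F=[]
for i in range(4):
    A.append(cv2.cvtColor(grab('top'),7).astype(float));s=ctrl.read_state();F.append([*s['ft_force'],s['finger_force'],s['finger_gap']*85.4])
print(round(s['time'],2),np.mean(F,0).round(2));a=np.mean(A,0)
print(a[185:190,247:272].round(0).astype(int))
E
python3 -m creep '0 0 0 0 0 0 61;0 0 0 0 0 0 61;0 0 0 0 0 0 61;0 0 0 0 0 0 61;0 0 0 0 0 0 61' && python3 meas.py
for i in 1; do :; done
python3 -m creep '0 0 0 0 0 0 57;0 0 0 0 0 0 57;0 0 0 0 0 0 57' | egrep 'ft_|finger'
python3 -m creep '0 0 0 0 0 0 56;0 0 0 0 0 0 56' | egrep 'ft_|finger'
python3 -m creep '0 0 0 0 0 0 55;0 0 0 0 0 0 55' | egrep 'ft_|finger'
python3 -m creep '0 0 0 0 0 0 54;0 0 0 0 0 0 54' | egrep 'ft_|finger'
```

```text
time: 16.7
eef_pos: [0.5537, -0.0162, 0.0533]
eef_rot: [[0.995, -0.099, -0.0], [-0.099, -0.995, 0.0], [-0.0, -0.0, -1.0]]
ft_force: [0.6, -0.0, 0.4]
finger_gap: 0.717
finger_force: 0.0
16.9 [ 0.23 -0.52  0.    0.   61.11]
[[48 48 48 50 56 59 53 48 43 42 42 41 41 42 41 42 44 51 59 57 50 48 49 49
  49]
 [48 48 48 52 60 60 53 47 47 46 46 46 46 46 48 47 48 54 62 58 51 48 46 49
  48]
 [47 48 47 54 62 60 52 48 47 48 48 48 49 48 48 47 48 54 63 59 51 48 48 49
  50]
 [56 56 55 59 68 64 55 51 51 50 50 48 48 48 48 48 46 54 65 61 52 47 48 52
  57]
 [76 77 74 72 74 73 70 66 65 63 62 60 59 60 57 55 55 62 70 68 56 51 51 57
  65]]
ft_force: [-0.2, 0.4, 0.2]
finger_gap: 0.663
finger_force: 0.0
ft_force: [-0.8, -2.2, 0.5]
finger_gap: 0.655
finger_force: 0.8
ft_force: [-0.7, -0.9, 1.9]
finger_gap: 0.643
finger_force: 2.1
ft_force: [-1.4, 0.5, 3.0]
finger_gap: 0.627
finger_force: 2.4
```

Contact starts at a 56 mm reading, as specified. In the same light the arms had moved 6.15 px, or 0.092 rad. So 42 mm is right; closing to it again with a 0.2 mm centring nudge.

```bash
python3 -m creep '0 0.2 0 0 0 0 50;0 0 0 0 0 0 46;0 0 0 0 0 0 43;0 0 0 0 0 0 42;0 0 0 0 0 0 42;0 0 0 0 0 0 42;0 0 0 0 0 0 42;0 0 0 0 0 0 42' && python3 meas.py
python3 - <<'E'
from h import *
b=grab('side')
cv2.imwrite('pics/c7.png',cv2.resize(b[150:300,190:390,::-1],(800,600),interpolation=cv2.INTER_CUBIC))
E
```

```text
time: 19.02
eef_pos: [0.5535, -0.0163, 0.0538]
eef_rot: [[0.995, -0.099, -0.0], [-0.099, -0.995, 0.0], [-0.0, -0.0, -1.0]]
ft_force: [-2.9, -0.5, 7.9]
finger_gap: 0.498
finger_force: 5.8
19.23 [-3.15  0.12  7.27  5.79 41.99]
[[47 48 48 48 46 47 49 52 51 45 42 41 41 42 46 50 49 46 46 48 50 49 49 48
  48]
 [48 48 47 48 48 48 52 59 57 50 46 46 46 47 52 58 57 51 48 48 48 49 48 50
  48]
 [48 47 47 48 47 47 54 65 62 52 47 48 46 49 55 61 56 50 48 48 49 48 48 48
  48]
 [56 56 55 53 52 53 60 68 64 54 50 48 48 50 55 59 56 51 48 47 47 47 46 48
  50]
 [76 77 75 72 69 68 68 74 72 67 61 59 60 59 60 64 60 55 52 52 53 52 51 55
  58]]
```

View pics/c7.png

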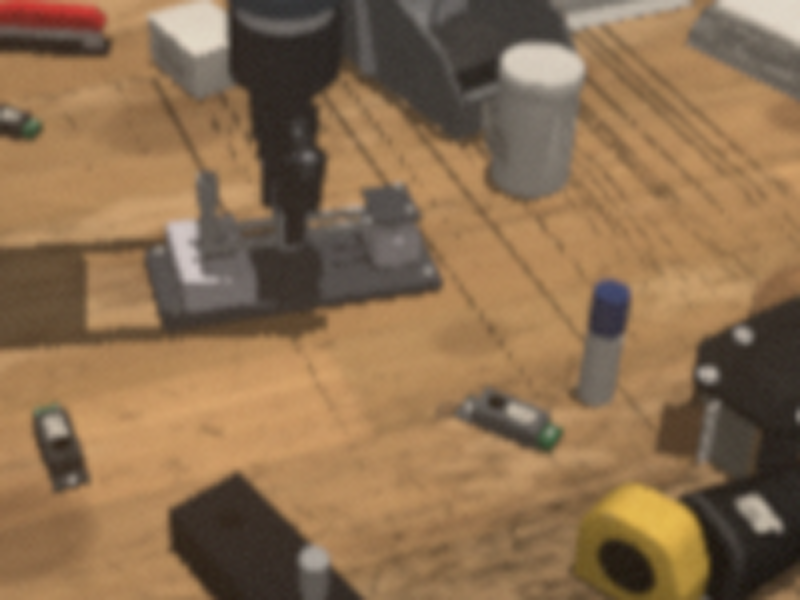

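The picture shows the tall pin upright in the bore (210,215) and the gripper holding both rests. The short pin is still in the rack and the bystanders are untouched. Both arms moved equally (2.9 and 3.0 px), opening 42.0 mm, grip steady at 5.8 N.

```bash
python3 -c "
from cell import finish_job
print(finish_job())"
```

```text
the job is handed in; nothing more can be done
None
```

I handed the job in with the tall pin fully home in the bore and released, and the gripper still holding the tweezers at about a 20 mm tip gap (42.0 mm over the rests, both arms even); the short pin is in the rack and, as far as the last side picture shows, the other things were not disturbed.

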